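Restock the pantry tray, new tins behind old

TASK

Put away the three new tins standing loose among the groceries: set each one upright in the wire tray directly behind the old tin of the same shape and size, on the side of the tray's tall back rail, so that the old ones get used first. Stand each close up behind its twin (no more than about 25 mm between them), in line with it and, for the rectangular tin, turned the same way; set them down rather than dropping them. Leave the old tins, the glass jar, the carton and the spice jar where they are.

Things in the scene. Friction and masses are not known exactly. Their poses are not given: they have to be found in the camera images.
- tray: Fixed chrome wire tray with grey liner, 250 mm front to back (x), 370 mm wide (y). Origin: centre of its underside; the liner tins stand on is 10 mm higher. Front (-x, nearer the robot): wire lip 20 mm high; sides 33 mm; back (+x): rail 63 mm. No dividers. Three lanes at y about -106, 0, 106 mm, an old tin in the front half of each (x about -62 mm), empty behind.
- old_soup: Old soup tin, upright cylinder 66 mm across and 102 mm tall, steel with a plain paper label, 0.36 kg, standing in the front half of the tray in one of the three lanes; origin at the centre of its underside, z up. Its x points to the back of the tray.
- old_fish: Old flat fish tin, squat upright cylinder 65 mm across and only 40 mm tall, steel with a paper band, 0.15 kg, standing in the front half of the tray in one of the three lanes; origin at the centre of its underside, z up. Its x points to the back of the tray.
- old_meat: Old luncheon-meat tin, rectangular with rounded corners, 98 mm long (its x), 56 mm wide (its y), 82 mm tall (z), steel with a paper label, 0.39 kg, standing in the front half of the tray in one of the three lanes, its long side front to back; origin at the centre of its underside, z up, x to the back of the tray.
- new_soup: New soup tin, upright cylinder 66 mm across and 102 mm tall, steel with a plain paper label, 0.36 kg, standing loose on the worktop on the robot's right (-y side of the tray) among other groceries; origin at the centre of its underside, z up.
- new_fish: New flat fish tin, squat upright cylinder 65 mm across and only 40 mm tall, steel with a paper band, 0.15 kg, standing loose on the worktop on the robot's right (-y side of the tray) among other groceries; origin at the centre of its underside, z up.
- new_meat: New luncheon-meat tin, rectangular with rounded corners, 98 mm long (its x), 56 mm wide (its y), 82 mm tall (z), steel with a paper label, 0.39 kg, standing loose on the worktop on the robot's right (-y side of the tray) among other groceries, turned any way within about 35 degrees; origin at the centre of its underside, z up.
- jar: Glass jar with a steel lid, 64 mm across, 118 mm tall, among the groceries: to be left alone; origin at the centre of its underside, z up.
- carton: Small cardboard carton standing upright, 50 mm (its x) by 70 mm (its y), 105 mm tall, among the groceries: to be left alone; origin at the centre of its underside, z up.
- spice: Spice jar with a black cap, 45 mm across, 100 mm tall, beyond the groceries: to be left alone; origin at the centre of its underside, z up.

How it is judged:
By the outcome, as a careful person would: the job done as asked, in the order asked, and still so for the second after the job is handed in, with the robot touching nothing.
It also fails if it takes over 96 s, if anything falls off the work surface, if the arm or the gripper's body presses on something with over 40 N, if the wrist force passes 120 N, or if a joint passes its speed limit or range.

ROBOT

A 6-joint arm with a two-finger parallel gripper is mounted at the origin on the work surface. World frame = base frame: x ahead of the robot, y to its left, z up, the work surface at z = 0. Lengths are in mm, angles in rad, forces in N, time in s.
With the tool pointing down it reaches from about 275 to 750 mm from the base axis. Payload 10.2 kg.
Tool frame: the origin (TCP) lies midway between the tips of the shut fingers; the grasp point (between the pads) lies 19 mm behind it (ctrl.pinch_z is the distance from the TCP to the grasp point, in mm); x points along the fingers, z is the direction in which the jaws open and shut, and the axes are right-handed (so a half turn about x gives the same grasp; the last joint's range is limited). The gripper opens to 85 mm and grips with 20 to 120 N. Pads are 22 mm wide; open, the fingers measure 114 mm over their backs; the gripper's body (76 mm by 85 mm) begins 54 mm behind the grasp point. The pads swing forward as they close: fully open they stand 13 mm farther back than shut.
Start: joints at [-1.526, 0.313, 1.498, -0, 1.331, -0.223], TCP at [138.907, -506.296, 231.294] pointing down, gripper open.
Joint ranges: [-2.94, 2.94], [-0.97, 2.17], [0.19, 2.56], [-1.23, 4.37], [0.02, 3.11], [-2.88, 2.88]. Speed limits (rad/s): [2.39, 2.39, 3.01, 3.14, 3.14, 3.14].

INTERFACE

Orientations are given as a unit quaternion [w, x, y, z].
In Python, from rig import ctrl, capture, workorder, nets gives the robot as it stands. The module is installed in compiled form; this text tells all that it offers.
- The arm moves only by the tool send_rows, never from a script. Its argument "rows" is text: rows parted by semicolons, each of 5 numbers parted by spaces: the opening, from 0 (shut) to 1 (fully open), then the shift along the tool's x, y, z in cm, then the turn about the tool's x in units of 5 degrees (1.0 is 5 degrees). In form: grip x y z yaw; .... A call has 1 to 12 rows; each row is the pose to reach, as a shift and turn from the pose commanded when the call began, along the tool's axes at that moment; what a row does not reach only later rows make up. A row lasts 1/10 s, in which the tool goes at most 50 mm and 8.59 degrees, less where a joint would pass 70% of its speed; a pose out of reach is approached as far as the arm can. A call with a gripper value outside its range is refused whole. The fingers move at their own pace and stop on an object; "grip_force" is the grip in N (left out, the last holds). Time passes only in rows, so rows that repeat a pose let the fingers close. It gives the time, the measured TCP pose, the force and the opening at its end, in the units of the state.
- ctrl.sense(): the state, without advancing time (a new reading comes with each control period).
- capture(name): name is "side" or "top"; returns a dict with "pixels" (400x640x3 uint8, red, green, blue), "intrinsics" (3x3 intrinsics, pixels), "view" (4x4, takes a point from world to camera coordinates). Camera axes: x right, y down, z forward; pixel columns grow to the right and rows downward; lengths in mm; the calibration is good to about 2 mm. A picture is of the moment at which its call begins. There is no depth.
- workorder.finish_job(): hands the job in, once; it reports no verdict.
Trained networks look in a picture, given as the dict that the camera call returned (one of the last four; its "shot" number tells which), for a name from the list of things; names that differ only in an ending like _2 or _b are one class to them, and where a whole thing is asked for, a point or a joint stands for the part that bears it (a point fixed in the world has none). Each returns a list of dicts, best first, with "confidence" (0 to 1); they miss things now and then, are a little off and sometimes report something else, mostly with a low value. They report only what shows in the picture. A call takes as long as a camera call.
- nets.boxes_of(picture, target): "location" ([x, y, z] in mm, in world coordinates, good to about 4 mm: the middle of the surface that is visible of it).
- nets.spot_point(picture, target): "location" ([x, y, z] in mm, in world coordinates, good to about 4 mm: a listed point, or the origin of a listed thing).
The state is a dict: "time_s": time; "joints": joint angles; "dq": joint speeds; "tau": joint torques, N m; "eef_pos": TCP position; "ee_rot": TCP orientation; "force": force on the tool from outside, world axes, zero at the start; "wrist_torque": the same for the moment, N m; "grip_width": opening from 0.0 (shut) to 1.0 (fully open).
Only numpy, scipy, OpenCV 4.12 (cv2) and the standard library are available. Lean on these libraries where they do the work, as an engineer would, in place of code of your own. Each camera call takes 0.05 s, during which the arm holds its last target.

## Working session

There is one attempt and no reset: what is moved stays moved. The work goes in short steps, Python scripts to look and compute and a tool call to move; the robot and the scene stay as the last step left them, time stands still between calls to the robot, and variables do not carry over. Pictures are saved under pics/ and viewed, and the job is handed in when it is done.

Besides the shell and the picture viewer there is one more tool, called after ">>>" by a JSON object that holds its "api" and its "payload". send_rows: Moves the arm, as the interface text tells. Its arguments: {"type":"object","properties":{"rows":{"type":"string"},"grip_force":{"type":"number"}},"required":["rows"]}

```bash
mkdir -p pics; python3 - <<'E'
from rig import ctrl,capture,nets
import cv2,numpy as np
s=ctrl.sense();print({k:(np.round(v,3).tolist()) for k,v in s.items()}, ctrl.pinch_z)
for c in("top","side"):
    p=capture(c);cv2.imwrite(f"pics/{c}0.png",p["pixels"][:,:,::-1])
    print(c,np.round(p["intrinsics"],1).tolist(),np.round(p["view"],3).tolist())
    for t in "tray old_soup old_fish old_meat new_soup new_fish new_meat jar carton spice".split():
        for r in nets.spot_point(p,t)[:3]:
            print(t,np.round(r["location"],0),round(r["confidence"],2),end=' | ')
        print()
E
```

```text
{'time_s': 0.0, 'joints': [-1.526, 0.313, 1.498, -0.0, 1.331, -0.223], 'dq': [-0.0, 0.0, -0.0, -0.0, -0.003, 0.002], 'tau': [0.0, -41.227, -25.975, -0.0, 0.004, 0.0], 'eef_pos': [138.892, -506.047, 230.749], 'ee_rot': [0.562, 0.429, 0.563, -0.428], 'force': [0.049, -0.37, -0.248], 'wrist_torque': [0.0, 0.053, 0.012], 'grip_width': 1.001} 18.700000000000003
top [[400.8, 0.0, 309.3], [0.0, 400.8, 192.9], [0.0, 0.0, 1.0]] [[-0.019, -1.0, 0.014, -45.432], [-0.993, 0.018, -0.114, 561.833], [0.113, -0.017, -0.993, 1019.057], [0.0, 0.0, 0.0, 1.0]]
tray [508. 178.   1.] 0.82 | 
old_soup [439. 282.   9.] 0.95 | old_soup [453. 175.  15.] 0.46 | 
old_fish [449.  64.   7.] 0.8 | old_fish [ 440. -121.   -2.] 0.16 | 
old_meat [454. 172.  15.] 0.59 | old_meat [442. 284.  14.] 0.35 | 
new_soup [ 497. -421.   -0.] 0.71 | new_soup [ 440. -273.   -1.] 0.39 | 

new_meat [ 443. -277.    0.] 0.89 | new_meat [ 491. -423.   -0.] 0.58 | 
jar [ 589. -124.   -4.] 0.65 | jar [696. -82.  -2.] 0.35 | 
carton [ 572. -294.    1.] 0.93 | carton [454. 172.  11.] 0.31 | 
spice [693. -84.  -2.] 0.57 | 
side [[376.5, 0.0, 319.7], [0.0, 376.5, 197.8], [0.0, 0.0, 1.0]] [[-0.921, -0.39, -0.02, 492.67], [-0.262, 0.656, -0.708, 221.212], [0.289, -0.647, -0.706, 880.232], [0.0, 0.0, 0.0, 1.0]]
tray [509. 174.  -3.] 0.6 | tray [444. 282.   9.] 0.6 | 

old_fish [447.  65.  13.] 0.86 | old_fish [ 573. -297.    3.] 0.75 | 
old_meat [455. 173.  10.] 0.56 | 
new_soup [ 499. -426.    4.] 0.85 | 
new_fish [447.  64.  14.] 0.41 | 
new_meat [ 441. -270.    1.] 0.62 | 
jar [ 591. -129.   -4.] 0.67 | 
carton [ 572. -296.    4.] 0.8 | 
spice [692. -80.   3.] 0.92 |
```

View pics/top0.png

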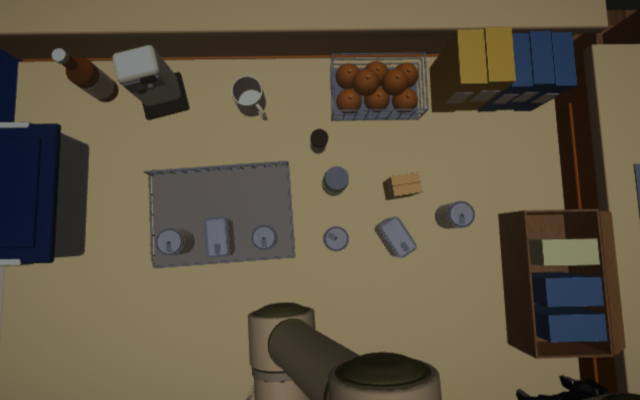

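View pics/side0.png

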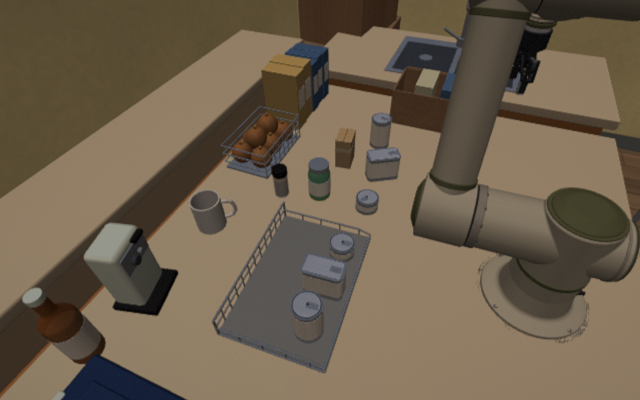

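The top view shows the new tins: fish at (336,238), meat at (396,237), soup at (460,214). The old tins are soup (169,241), meat (217,236) and fish (263,237). The tray looks turned slightly, so I'll measure it more closely.

```bash
cat > h.py <<'E'
import numpy as np,cv2
def ray(p,u,v,z):
    K=np.array(p["intrinsics"]);V=np.array(p["view"]);R=V[:3,:3];t=V[:3,3]
    c=-R.T@t; d=R.T@np.linalg.inv(K)@np.array([u,v,1.]); s=(z-c[2])/d[2]; return c+s*d
def proj(p,X):
    X=np.atleast_2d(X);K=np.array(p["intrinsics"]);V=np.array(p["view"])
    c=X@V[:3,:3].T+V[:3,3]; q=c@K.T; return q[:,:2]/q[:,2:]
def circ(x,y,z,r):
    a=np.linspace(0,2*np.pi,60);return np.c_[x+r*np.cos(a),y+r*np.sin(a),0*a+z]
def rect(x,y,z,L,W,yaw):
    q=np.array([[1,1],[1,-1],[-1,-1],[-1,1]])*[L/2,W/2];c,s=np.cos(yaw),np.sin(yaw)
    return np.c_[x+q[:,0]*c-q[:,1]*s,y+q[:,0]*s+q[:,1]*c,0*q[:,0]+z]
def overlay(p,shapes,crop,k,fn):
    u0,v0,u1,v1=crop
    im=cv2.resize(p["pixels"][v0:v1,u0:u1,::-1],None,fx=k,fy=k,interpolation=cv2.INTER_CUBIC)
    im=np.ascontiguousarray(im)
    for X,col in shapes:
        q=((proj(p,X)-[u0,v0]+.5)*k).astype(int);cv2.polylines(im,[q.reshape(-1,1,2)],True,col,1)
    cv2.imwrite(fn,im)
E
python3 - <<'E'
from h import *
from rig import capture
p=capture("top");q=capture("side")
import pickle;pickle.dump((p,q),open("p0.pkl","wb"))
overlay(p,[],(145,155,300,270),5,"pics/tz.png")
overlay(p,[],(310,165,480,265),4,"pics/gz.png")
E
```

```text
(no output)
```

View pics/tz.png

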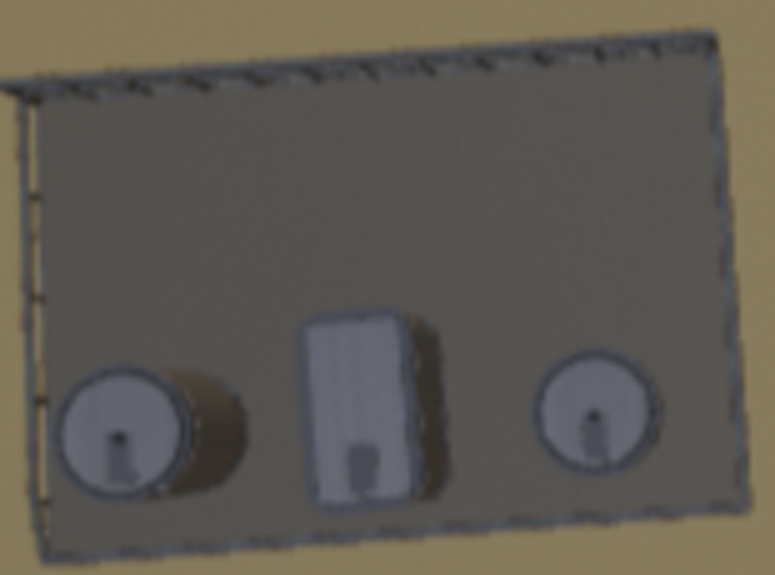

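View pics/gz.png

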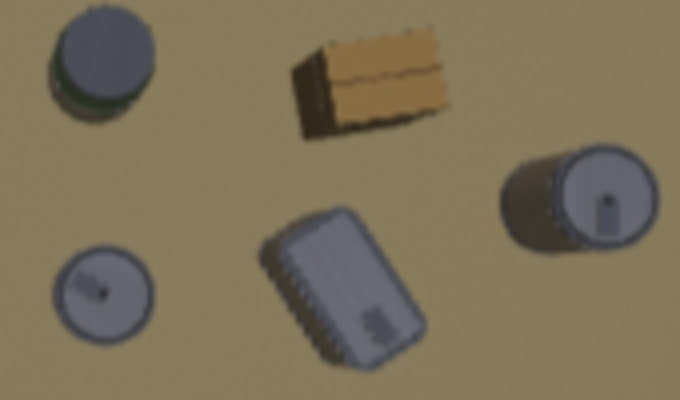

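```bash
cat > fit.py <<'E'
from h import *
import pickle
p,q=pickle.load(open("p0.pkl","rb"))
def T(x,y,z):return ray(p,145+x/5-.5,155+y/5-.5,z)
def G(x,y,z):return ray(p,310+x/4-.5,165+y/4-.5,z)
os_=T(124,433,112);of=T(598,411,50);om=T(359,409,92)
ns=G(607,196,102);nf=G(104,295,40)
nm=G(353,289,82)
print("os",os_,"of",of,"om",om,"ns",ns,"nf",nf,"nm",nm)
# tray corners (front bottom corners at lip z20, back rail z63)
a=T(45,560,20);b=T(748,508,20);c=T(10,88,63);d=T(714,38,63)
print(a,b,c,d)
for s,e in((b,a),(d,c)): print("tray yaw",np.arctan2(-(e-s)[0],(e-s)[1]))
# new meat long edges: (343,208)->(425,325) ; (283,247)->(362,368)
l1=[G(350,213,82),G(424,318,82)];l2=[G(282,255,82),G(350,363,82)]
for s,e in (l1,l2):print("nm yaw",np.degrees(np.arctan2(*(s-e)[[1,0]])))
l1=[T(303,345,92),T(315,490,92)];l2=[T(402,325,92),T(418,485,92)]
for s,e in (l1,l2):print("om yaw",np.degrees(np.arctan2(*(s-e)[[1,0]])))
sh=[]
g=(0,255,0);r=(0,0,255)
yt=0.04
def add(c,rad,h,base):
    sh.append((circ(c[0],c[1],base+h,rad),g));sh.append((circ(c[0],c[1],base,rad),r))
add(os_,33,102,10);add(of,32.5,40,10);add(ns,33,102,0);add(nf,32.5,40,0)
import sys
ym=np.radians(float(sys.argv[1]));yo=np.radians(float(sys.argv[2]))
for z,col in((82,g),(0,r)):sh.append((rect(nm[0],nm[1],z,98,56,ym),col));sh.append((rect(om[0],om[1],z+10,98,56,yo),col))
overlay(p,sh,(145,155,300,270),5,"pics/tz1.png")
overlay(p,sh,(310,165,480,265),4,"pics/gz1.png")
overlay(q,sh,(200,100,420,350),3,"pics/sz1.png")
E
python3 fit.py 31 2.5
```

```text
os [442.35294542 280.79174316 112.        ] of [448.87013686  61.67519535  50.        ] om [451.77471417 173.77427766  92.        ] ns [ 495.70342964 -425.44935328  102.        ] nf [ 441.45319014 -120.73750367   40.        ] nm [ 442.17962333 -271.73392306   82.        ]
[377.96901392 350.54924335  20.        ] [397.32460947 -13.11782361  20.        ] [618.05571513 358.29862546  63.        ] [ 6.38003560e+02 -2.71616548e-01  6.30000000e+01]
tray yaw 0.05317322330990692
tray yaw 0.05557433850979143
nm yaw 33.22318295769778
nm yaw 30.427601547061073
om yaw 5.292213771373028
om yaw 5.9475900394625505
```

```bash
python3 fit.py 32 3 >/dev/null
```

```text
(no output)
```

View pics/tz1.png

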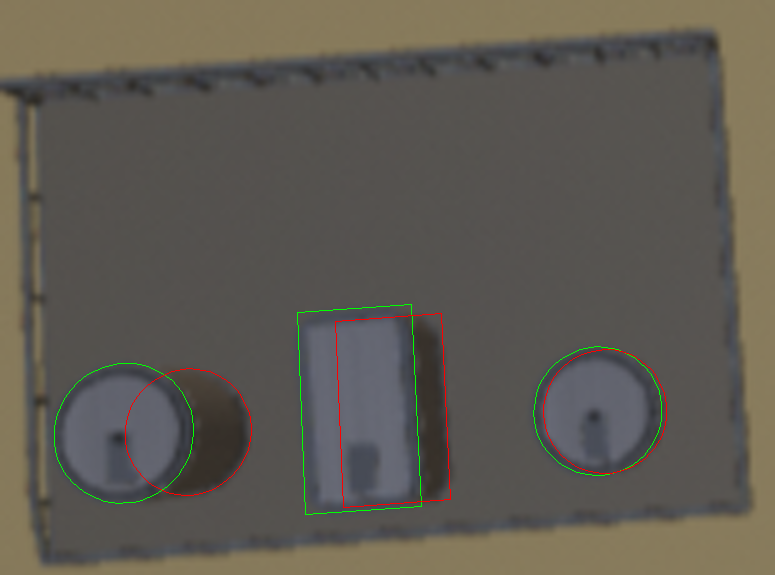

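View pics/gz1.png

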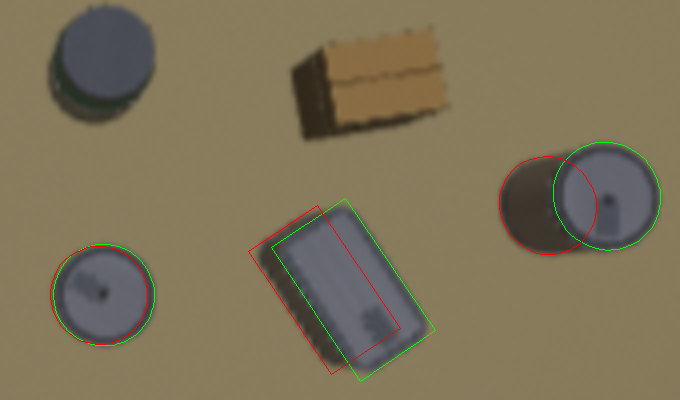

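View pics/sz1.png

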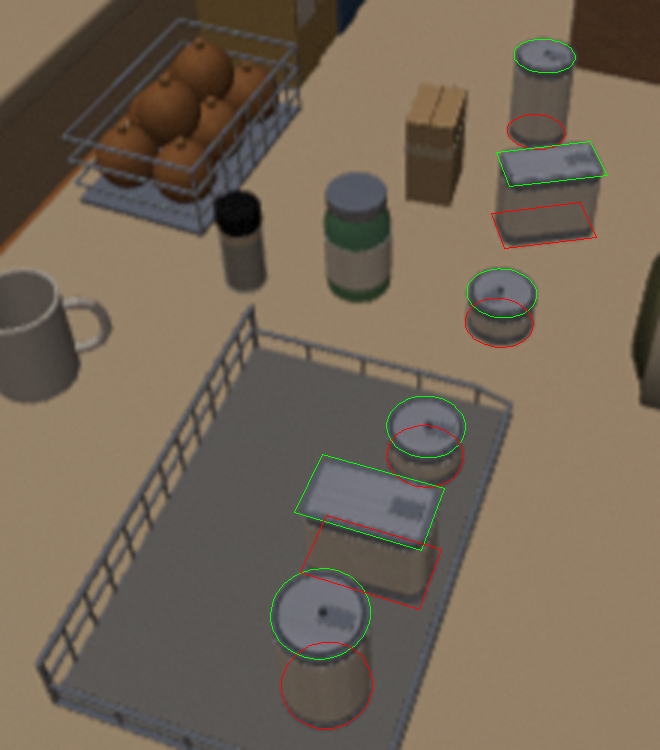

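```bash
cat >> h.py <<'E'
from scipy.spatial.transform import Rotation as Ro
def pose():
    from rig import ctrl
    s=ctrl.sense();w=s["ee_rot"];R=Ro.from_quat([w[1],w[2],w[3],w[0]]).as_matrix();return np.array(s["eef_pos"]),R,s
def to(x,y,z,jawdeg=None):
    """jawdeg: world angle of tool z axis (mod 180). prints cm shift and turn"""
    P,R,s=pose();d=R.T@(np.array([x,y,z])-P)/10
    cur=np.degrees(np.arctan2(R[1,2],R[0,2]))
    t=0
    if jawdeg is not None:
        t=(jawdeg-cur+90)%180-90; t=-t # tool x down
    print("shift cm",np.round(d,2),"turn",round(t/5,2),"cur jaw",round(cur,1),"toolx",np.round(R[:,0],3))
E
python3 - <<'E'
from h import *
import pickle
p,q=pickle.load(open("p0.pkl","rb"))
im=p["pixels"].astype(float)
for nm,(u0,v0,u1,v1),z,thr in(("nm",(370,210,422,262),82,None),("om",(203,212,236,262),92,None)):
    k=8
    c=cv2.resize(p["pixels"][v0:v1,u0:u1],None,fx=k,fy=k,interpolation=cv2.INTER_CUBIC).astype(int)
    m=((c[:,:,2]-c[:,:,0]>-2)&(c.sum(2)>(240))).astype(np.uint8)
    if nm=="om": m=((c[:,:,2]-c[:,:,0]>3)&(c.sum(2)>250)).astype(np.uint8)
    m=cv2.morphologyEx(m,cv2.MORPH_CLOSE,np.ones((25,25),np.uint8))
    m=cv2.morphologyEx(m,cv2.MORPH_OPEN,np.ones((25,25),np.uint8))
    cs=max(cv2.findContours(m,0,cv2.CHAIN_APPROX_NONE)[0],key=cv2.contourArea)
    cv2.imwrite(f"pics/{nm}m.png",m*255)
    pts=np.array([ray(p,u0+(a+.5)/k-.5,v0+(b+.5)/k-.5,z)[:2] for a,b in cs[:,0]],np.float32)
    print(nm,cv2.minAreaRect(pts),np.median(c[:,:,:].reshape(-1,3),0))
    C=pts-pts.mean(0);w,v=np.linalg.eigh(C.T@C);print(np.degrees(np.arctan2(v[1,1],v[0,1])))
P,R,s=pose();print(R.round(3))
to(496,-425,200,90)
E
```

```text
nm ((442.0605163574219, -271.22125244140625), (96.15492248535156, 56.08693313598633), 30.730453491210938) [136. 123.  92.]
-148.52325
om ((450.75115966796875, 174.1512908935547), (89.96161651611328, 47.525882720947266), 4.647243976593018) [84. 82. 83.]
-175.06247
[[ 0.     0.964  0.265]
 [-0.     0.265 -0.964]
 [-1.     0.     0.   ]]
shift cm [ 3.13 36.59  1.61] turn 3.07 cur jaw -74.7 toolx [ 0. -0. -1.]
```

>>> {"api": "send_rows", "payload": {"rows": "1 0 3 0.1 0.5; 1 0 6.5 0.3 1; 1 0 10.5 0.5 1.5; 1 0 14.5 0.6 2; 1 0.3 18.5 0.8 2.4; 1 0.6 22.5 1 2.4; 1 1 26.5 1.2 2.4; 1 1 30 1.3 2.4; 1 1 33 1.5 2.4; 1 1 35 1.6 2.4; 1 1 36.6 1.6 2.4; 1 1 36.6 1.6 2.4", "grip_force": 40}}

```text
time_s: 2.4
eef_pos: [497.4, -424.0, 220.7]
ee_rot: [0.515, 0.485, 0.515, -0.485]
force: [0.3, 0.0, 0.3]
grip_width: 1.001
```

```bash
python3 - <<'E'
from h import *
to(496,-425,50,-87)
E
```

```text
shift cm [17.07 -0.15  0.1 ] turn 0.09 cur jaw -86.5 toolx [-0.     0.001 -1.   ]
```

>>> {"api": "send_rows", "payload": {"rows": "1 2 -0.1 0.1 0; 1 5 -0.1 0.1 0; 1 8 -0.1 0.1 0; 1 11 -0.1 0.1 0; 1 14 -0.1 0.1 0; 1 16 -0.1 0.1 0; 1 17.5 -0.1 0.1 0; 1 17.5 -0.1 0.1 0; 0 17.5 -0.1 0.1 0; 0 17.5 -0.1 0.1 0; 0 17.5 -0.1 0.1 0; 0 17.5 -0.1 0.1 0"}}

```text
time_s: 3.6
eef_pos: [495.5, -426.5, 47.9]
ee_rot: [0.515, 0.485, 0.514, -0.485]
force: [-0.9, 1.3, 6.9]
grip_width: 0.76
```

>>> {"api": "send_rows", "payload": {"rows": "0 0 0 0 0; 0 0 0 0 0; 0 0 0 0 0; 0 0 0 0 0; 0 -0.5 0 0 0; 0 -1.5 0 0 0; 0 -2.5 0 0 0; 0 -3 0 0 0; 0 -3 0 0 0"}}

```text
time_s: 4.5
eef_pos: [495.5, -426.3, 77.5]
ee_rot: [0.515, 0.485, 0.514, -0.485]
force: [0.2, 0.2, -3.2]
grip_width: 0.764
```

```bash
python3 - <<'E'
from h import *
from rig import capture
to(516.5,285,190,-87)
q=capture("side");overlay(q,[],(300,60,460,240),4,"pics/s1.png")
E
```

```text
shift cm [-11.35   6.26 -70.87] turn 0.07 cur jaw -86.7 toolx [ 0.001 -0.001 -1.   ]
```

View pics/s1.png

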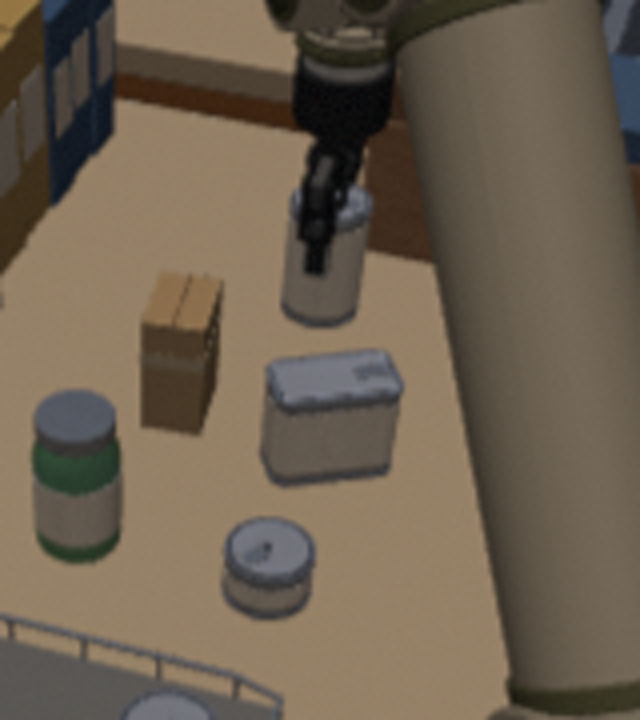

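>>> {"api": "send_rows", "payload": {"rows": "0 -2 0 0 0; 0 -5 0 0 0; 0 -8 0 -1 0; 0 -10.5 0.3 -3 0; 0 -11.4 0.6 -6 0; 0 -11.4 1 -9.5 0; 0 -11.4 1.3 -13 0; 0 -11.4 1.6 -17 0; 0 -11.4 2 -21 0; 0 -11.4 2.3 -25 0; 0 -11.4 2.7 -29 0; 0 -11.4 3 -33 0"}}

```text
time_s: 5.75
eef_pos: [505.5, -93.1, 190.0]
ee_rot: [0.514, 0.485, 0.515, -0.485]
force: [0.5, 0.2, -3.5]
grip_width: 0.762
```

>>> {"api": "send_rows", "payload": {"rows": "0 0 0.3 -4 0; 0 0 0.6 -8 0; 0 0 0.9 -12 0; 0 0 1.2 -16 0; 0 0 1.5 -20 0; 0 0 1.8 -24 0; 0 0 2.2 -28 0; 0 0 2.6 -31 0; 0 0 2.9 -34 0; 0 0 3.2 -36 0; 0 0 3.3 -37.5 0; 0 0 3.3 -37.5 0"}}

```text
time_s: 6.95
eef_pos: [516.5, 282.8, 189.8]
ee_rot: [0.515, 0.485, 0.515, -0.485]
force: [0.0, -0.5, -2.8]
grip_width: 0.763
```

```bash
python3 - <<'E'
from h import *
to(516.5,285,58,-87)
E
```

```text
shift cm [13.18  0.02 -0.22] turn 0.09 cur jaw -86.6 toolx [-0.001  0.    -1.   ]
```

>>> {"api": "send_rows", "payload": {"rows": "0 1.5 0 -0.2 0; 0 4 0 -0.2 0; 0 7 0 -0.2 0; 0 9.5 0 -0.2 0; 0 11 0 -0.2 0; 0 12 0 -0.2 0; 0 12.2 0 -0.2 0; 0 12.2 0 -0.2 0"}}

```text
time_s: 7.75
eef_pos: [517.1, 283.3, 68.8]
ee_rot: [0.514, 0.485, 0.514, -0.485]
force: [0.1, 0.1, -1.7]
grip_width: 0.761
```

```bash
python3 - <<'E'
from h import *
from rig import capture
to(516.5,285,58,-87)
q=capture("side");
sh=[(circ(516.5,285,10+z,33),c) for z,c in((0,(0,0,255)),(102,(0,255,0)))]
sh+=[(circ(442.4,280.8,10+z,33),c) for z,c in((0,(0,0,255)),(102,(0,255,0)))]
overlay(q,sh,(200,190,380,360),4,"pics/s2.png")
E
```

```text
shift cm [ 1.08 -0.05 -0.18] turn 0.06 cur jaw -86.7 toolx [ 0.001  0.    -1.   ]
```

View pics/s2.png

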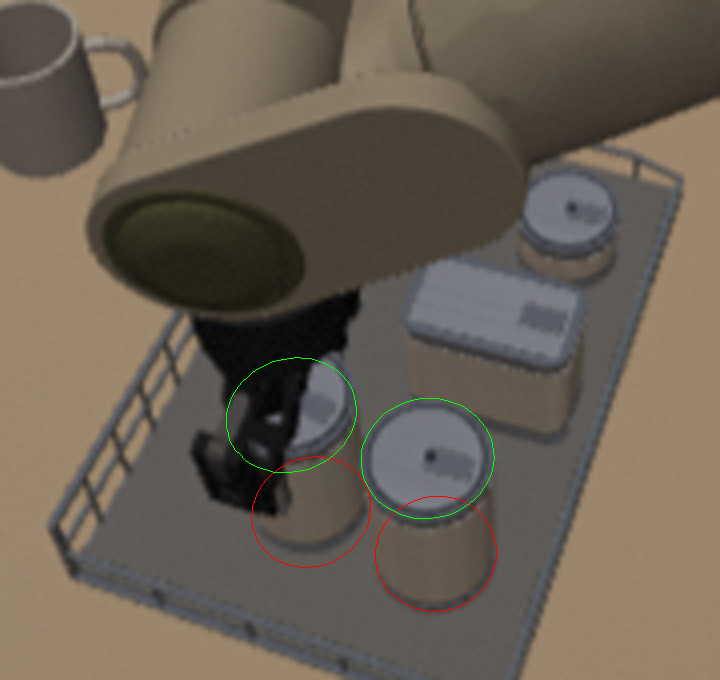

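>>> {"api": "send_rows", "payload": {"rows": "0 0.4 0 -0.1 0; 0 0.7 0 -0.1 0; 0 0.9 0 -0.1 0; 0 1 0 -0.1 0; 0 1.1 0 -0.1 0; 0 1.2 0 -0.1 0; 0 1.2 0 -0.1 0"}}

```text
time_s: 8.5
eef_pos: [516.8, 284.6, 57.9]
ee_rot: [0.515, 0.485, 0.514, -0.485]
force: [-6.4, -1.7, 10.8]
grip_width: 0.763
```

>>> {"api": "send_rows", "payload": {"rows": "0.85 0 0 0 0; 0.9 0 0 0 0; 1 0 0 0 0; 1 0 0 0 0; 1 0 0 0 0; 1 -1.5 0 0 0; 1 -4 0 0 0; 1 -7 0 0 0; 1 -10 0 0 0; 1 -13 0 0 0; 1 -15 0 0 0; 1 -15 0 0 0"}}

```text
time_s: 9.7
eef_pos: [517.8, 284.9, 209.1]
ee_rot: [0.515, 0.487, 0.513, -0.483]
force: [0.5, 0.4, -0.1]
grip_width: 0.999
```

```bash
python3 - <<'E'
from h import *
to(442.1,-271.5,205,-59)
E
```

```text
shift cm [  0.28 -10.8   55.1 ] turn -5.53 cur jaw -86.7 toolx [ 0.005  0.002 -1.   ]
```

>>> {"api": "send_rows", "payload": {"rows": "1 0 -0.4 2 0; 1 0 -1 5 0; 1 0 -1.9 9.5 0; 1 0 -2.9 14.5 -0.5; 1 0 -3.9 19.5 -1.5; 1 0 -4.9 24.5 -2.5; 1 0 -5.9 29.5 -3.5; 1 0 -6.9 34.5 -4.5; 1 0 -7.9 39.5 -5.5; 1 0 -8.9 44.5 -5.5; 1 0 -9.9 49.5 -5.5; 1 0 -10.4 53 -5.5"}}

```text
time_s: 10.9
eef_pos: [442.7, -252.8, 205.2]
ee_rot: [0.614, 0.349, 0.615, -0.349]
force: [1.4, 0.7, 0.5]
grip_width: 1.004
```

>>> {"api": "send_rows", "payload": {"rows": "1 0 0 1 0; 1 0 0 1.5 0; 1 0 0 1.5 0"}}

```text
time_s: 11.2
eef_pos: [451.8, -262.8, 205.6]
ee_rot: [0.615, 0.349, 0.615, -0.349]
force: [-0.3, 0.5, -0.3]
grip_width: 0.998
```

```bash
python3 - <<'E'
from h import *
to(442.1,-271.5,28,-59)
E
```

```text
shift cm [17.76 -1.28  0.27] turn -0.02 cur jaw -59.1 toolx [-0.001  0.001 -1.   ]
```

>>> {"api": "send_rows", "payload": {"rows": "1 1 -0.8 0.2 0; 1 3.5 -1.3 0.3 0; 1 6.5 -1.3 0.3 0; 1 9.5 -1.3 0.3 0; 1 12.5 -1.3 0.3 0; 1 15.5 -1.3 0.3 0; 1 17 -1.3 0.3 0; 1 17.7 -1.3 0.3 0; 1 17.7 -1.3 0.3 0; 0 17.7 -1.3 0.3 0; 0 17.7 -1.3 0.3 0; 0 17.7 -1.3 0.3 0"}}

```text
time_s: 12.4
eef_pos: [442.3, -273.0, 30.3]
ee_rot: [0.616, 0.349, 0.614, -0.349]
force: [-0.4, 1.1, 4.6]
grip_width: 0.653
```

>>> {"api": "send_rows", "payload": {"rows": "0 0 0 0 0; 0 0 0 0 0; 0 0 0 0 0; 0 0 0 0 0; 0 0 0 0 0"}}

```text
time_s: 12.9
eef_pos: [442.3, -273.0, 30.3]
ee_rot: [0.616, 0.349, 0.614, -0.349]
force: [-1.0, 2.4, 7.1]
grip_width: 0.653
```

>>> {"api": "send_rows", "payload": {"rows": "0 -0.5 0 0 0; 0 -1.5 0 0 0; 0 -3.5 0 0 0; 0 -6.5 0 0 0; 0 -9.5 0 0 0; 0 -12.5 0 0 0; 0 -14.5 0 0 0; 0 -15.5 0 0 0; 0 -15.5 0 0 0"}}

```text
time_s: 13.8
eef_pos: [442.1, -272.9, 185.4]
ee_rot: [0.616, 0.349, 0.614, -0.349]
force: [0.8, -0.1, -3.0]
grip_width: 0.655
```

```bash
python3 - <<'E'
from h import *
from rig import capture
a=np.radians(4)
x,y=451.3+106*np.cos(a),174+106*np.sin(a);print(x,y)
to(x,y,185,-86)
p=capture("top");P,R,s=pose()
z=P[2]-29
overlay(p,[(rect(P[0],P[1],z+82,98,56,np.radians(31)),(0,255,0)),(rect(P[0],P[1],z,98,56,np.radians(31)),(0,0,255))],(310,165,480,295),4,"pics/t3.png")
E
```

```text
557.0417893275414 181.39418621687727
shift cm [-1.000e-02  3.316e+01 -3.312e+01] turn 5.37 cur jaw -59.2 toolx [ 0.001 -0.001 -1.   ]
```

View pics/t3.png

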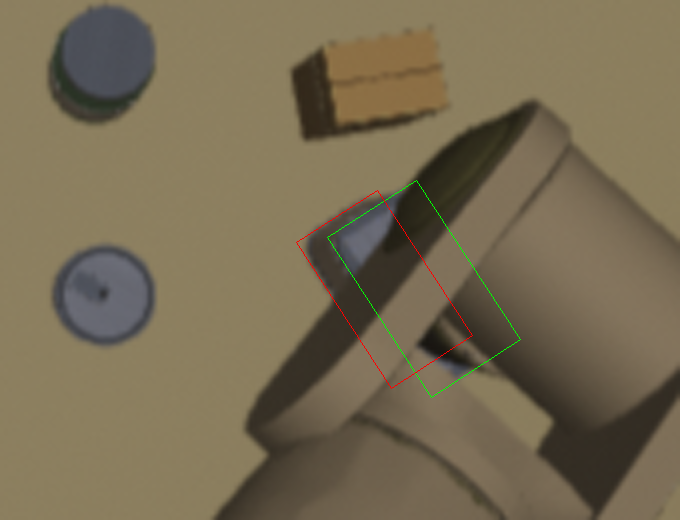

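>>> {"api": "send_rows", "payload": {"rows": "0 0 1 -1 0; 0 0 3 -3 0; 0 0 5.8 -5.8 0.4; 0 0 8.6 -8.6 1.2; 0 0 11.4 -11.4 2; 0 0 14.2 -14.2 2.8; 0 0 17 -17 3.6; 0 0 19.8 -19.8 4.4; 0 0 22.6 -22.6 5; 0 0 25.4 -25.4 5.4; 0 0 28.2 -28.2 5.4; 0 0 30.5 -30.5 5.4"}}

```text
time_s: 15.05
eef_pos: [546.6, 148.3, 182.9]
ee_rot: [0.516, 0.482, 0.517, -0.483]
force: [0.9, -0.9, -4.1]
grip_width: 0.653
```

```bash
python3 - <<'E'
from h import *
to(557,181.4,60,-86)
E
```

```text
shift cm [12.29  1.29 -3.23] turn -0.02 cur jaw -86.1 toolx [-0.003  0.    -1.   ]
```

>>> {"api": "send_rows", "payload": {"rows": "0 0 0.4 -1 0; 0 0 0.6 -1.5 0; 0 0 0.6 -1.5 0"}}

```text
time_s: 15.35
eef_pos: [552.0, 160.8, 183.6]
ee_rot: [0.516, 0.483, 0.517, -0.483]
force: [-0.2, -0.4, -3.1]
grip_width: 0.654
```

```bash
python3 - <<'E'
from h import *
to(557,181.4,60,-86)
E
```

```text
shift cm [12.36  0.65 -2.03] turn -0.03 cur jaw -86.1 toolx [-0.001 -0.    -1.   ]
```

>>> {"api": "send_rows", "payload": {"rows": "0 0 0.4 -1 0; 0 1 0.6 -1.8 0; 0 3 0.6 -2 0; 0 6 0.6 -2 0; 0 9 0.6 -2 0; 0 11.5 0.6 -2 0; 0 13 0.6 -2 0; 0 13.2 0.6 -2 0; 0 13.2 0.6 -2 0"}}

```text
time_s: 16.25
eef_pos: [557.1, 181.2, 52.1]
ee_rot: [0.516, 0.483, 0.517, -0.483]
force: [0.5, -0.7, -3.6]
grip_width: 0.648
```

```bash
python3 - <<'E'
from h import *
from rig import capture
to(557,181.4,40.3,-86)
q=capture("side");
sh=[(rect(557,181.4,10+z,98,56,.07),c) for z,c in((0,(0,0,255)),(82,(0,255,0)))]
overlay(q,sh,(200,190,380,360),4,"pics/s4.png")
E
```

```text
shift cm [ 1.18 -0.   -0.02] turn -0.03 cur jaw -86.2 toolx [-0. -0. -1.]
```

View pics/s4.png

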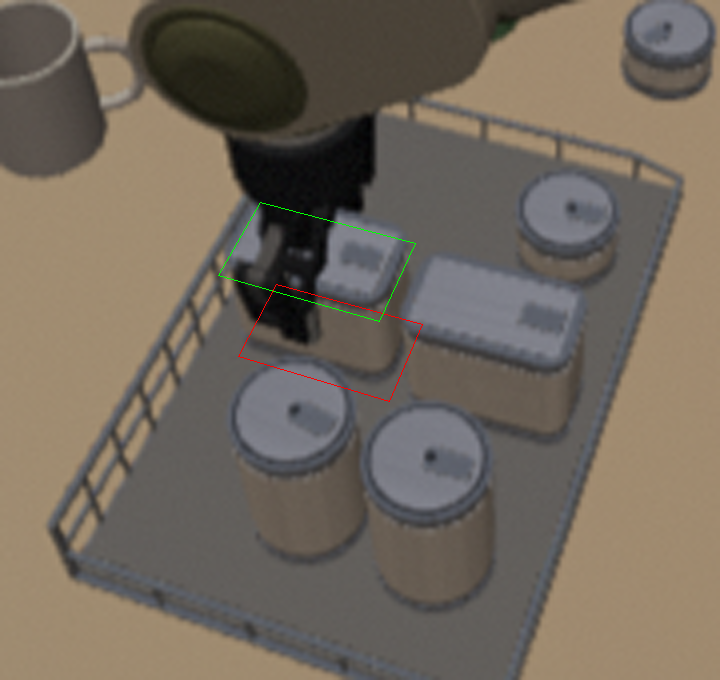

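Soup stands well behind its twin, and the meat tin is aligned. Lower and release.

>>> {"api": "send_rows", "payload": {"rows": "0 0.4 0 0 0; 0 0.7 0 0 0; 0 0.9 0 0 0; 0 1.1 0 0 0; 0 1.2 0 0 0; 0 1.3 0 0 0; 0 1.3 0 0 0"}}

```text
time_s: 17.0
eef_pos: [557.0, 181.2, 40.3]
ee_rot: [0.517, 0.483, 0.516, -0.483]
force: [-5.4, -0.5, 6.8]
grip_width: 0.653
```

>>> {"api": "send_rows", "payload": {"rows": "0.72 0 0 0 0; 0.8 0 0 0 0; 0.9 0 0 0 0; 0.9 0 0 0 0; 0.9 0 0 0 0; 0.9 -1.5 0 0 0; 0.9 -4 0 0 0; 0.9 -7 0 0 0; 0.9 -10 0 0 0; 1 -13 0 0 0; 1 -15 0 0 0; 1 -15 0 0 0"}}

```text
time_s: 18.2
eef_pos: [558.2, 181.4, 192.1]
ee_rot: [0.518, 0.484, 0.515, -0.481]
force: [0.6, 0.2, -0.3]
grip_width: 1.002
```

```bash
python3 - <<'E'
from h import *
to(441.5,-120.7,180,-87)
E
```

```text
shift cm [  1.13 -13.67  29.36] turn 0.17 cur jaw -86.2 toolx [ 0.005  0.001 -1.   ]
```

>>> {"api": "send_rows", "payload": {"rows": "1 0 -0.5 1 0; 1 0 -1.5 3 0; 1 0 -3.2 7 0.2; 1 0 -5 11 0.2; 1 0 -7 15 0.2; 1 0 -9 19 0.2; 1 0 -10.8 23 0.2; 1 0 -12.5 26.5 0.2; 1 0 -13.5 28.7 0.2; 1 0 -13.6 29.3 0.2; 1 0 -13.6 29.3 0.2"}}

```text
time_s: 19.3
eef_pos: [440.4, -120.6, 188.4]
ee_rot: [0.511, 0.488, 0.512, -0.488]
force: [1.5, 0.4, -0.7]
grip_width: 1.001
```

```bash
python3 - <<'E'
from h import *
to(441.5,-120.7,5,-87)
E
```

```text
shift cm [18.34  0.14  0.04] turn -0.05 cur jaw -87.3 toolx [-0.001  0.001 -1.   ]
```

>>> {"api": "send_rows", "payload": {"rows": "1 2 0.1 0 0; 1 5 0.1 0 0; 1 8 0.1 0 0; 1 11 0.1 0 0; 1 14 0.1 0 0; 1 16.5 0.1 0 0; 1 18 0.1 0 0; 1 18.4 0.1 0 0; 1 18.4 0.1 0 0; 0 18.4 0.1 0 0; 0 18.4 0.1 0 0; 0 18.4 0.1 0 0"}}

```text
time_s: 20.5
eef_pos: [442.6, -120.3, 6.4]
ee_rot: [0.513, 0.488, 0.512, -0.487]
force: [-0.9, 1.9, 5.4]
grip_width: 0.747
```

>>> {"api": "send_rows", "payload": {"rows": "0 0 0 0 0; 0 0 0 0 0; 0 0 0 0 0; 0 0 0 0 0; 0 0 0 0 0"}}

```text
time_s: 21.0
eef_pos: [442.6, -120.3, 6.4]
ee_rot: [0.513, 0.488, 0.512, -0.487]
force: [-1.0, 1.8, 5.6]
grip_width: 0.749
```

>>> {"api": "send_rows", "payload": {"rows": "0 -0.5 0 0 0; 0 -1.5 0 0 0; 0 -3.5 0 0 0; 0 -6.5 0 0 0; 0 -9.5 0 0 0; 0 -11.5 0 0 0; 0 -12 0 0 0; 0 -12 0 0 0"}}

```text
time_s: 21.8
eef_pos: [442.0, -120.2, 125.8]
ee_rot: [0.513, 0.488, 0.512, -0.487]
force: [-0.8, 0.3, -1.6]
grip_width: 0.752
```

```bash
python3 - <<'E'
from h import *
from rig import capture
a=np.radians(3)
x,y=448.9+73*np.cos(a),61.7+73*np.sin(a);print(x,y)
to(x,y,125,-87)
q=capture("side");overlay(q,[],(300,100,480,280),4,"pics/s5.png")
E
```

```text
521.7999560370839 65.52052480573491
shift cm [  0.08   8.89 -18.16] turn -0.03 cur jaw -87.2 toolx [ 0.001 -0.001 -1.   ]
```

View pics/s5.png

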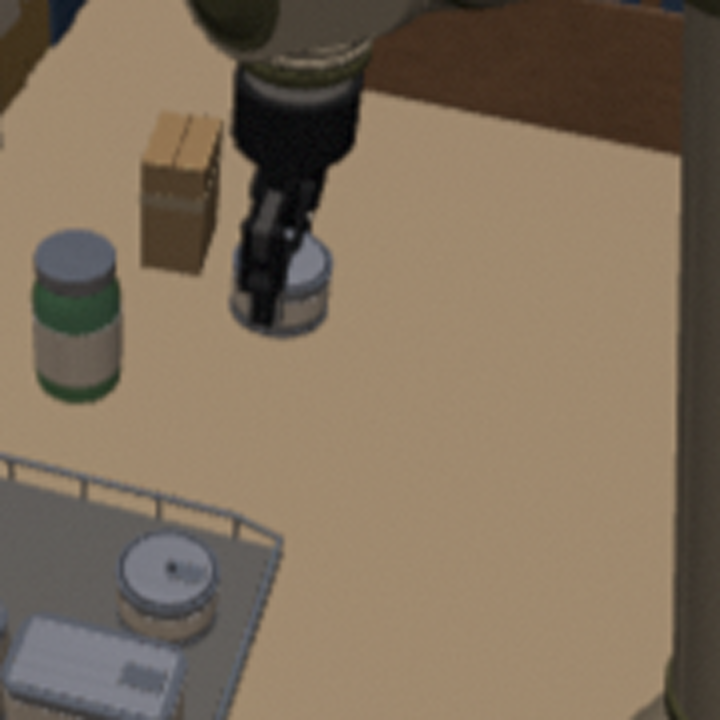

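>>> {"api": "send_rows", "payload": {"rows": "0 0 0.3 -1 0; 0 0 1.2 -3 0; 0 0 2.5 -6 0; 0 0 4.2 -9 0; 0 0 6 -12 0; 0 0 7.5 -15 0; 0 0 8.5 -17.2 0; 0 0 8.9 -18.2 0; 0 0 8.9 -18.2 0; 0 0 8.9 -18.2 0"}}

```text
time_s: 22.85
eef_pos: [521.4, 65.6, 124.8]
ee_rot: [0.512, 0.487, 0.512, -0.488]
force: [0.7, -0.4, -0.8]
grip_width: 0.75
```

```bash
python3 - <<'E'
from h import *
to(521.8,65.5,16.4,-87)
E
```

```text
shift cm [1.084e+01 6.000e-02 1.000e-02] turn -0.03 cur jaw -87.2 toolx [-0.001 -0.    -1.   ]
```

>>> {"api": "send_rows", "payload": {"rows": "0 1.5 0 0 0; 0 4 0 0 0; 0 7 0 0 0; 0 9 0 0 0; 0 9.8 0 0 0; 0 10.2 0 0 0; 0 10.5 0 0 0; 0 10.7 0 0 0; 0 10.8 0 0 0; 0 10.9 0 0 0; 0 10.9 0 0 0"}}

```text
time_s: 23.95
eef_pos: [522.0, 66.0, 16.5]
ee_rot: [0.512, 0.488, 0.512, -0.487]
force: [-0.4, -0.2, -1.2]
grip_width: 0.747
```

>>> {"api": "send_rows", "payload": {"rows": "0 0.05 0 0 0; 0 0.1 0 0 0; 0 0.1 0 0 0"}}

```text
time_s: 24.25
eef_pos: [522.0, 66.0, 16.4]
ee_rot: [0.512, 0.487, 0.512, -0.487]
force: [-5.3, -0.5, 11.2]
grip_width: 0.754
```

Contact made. Release and retreat to a clear position.

>>> {"api": "send_rows", "payload": {"rows": "0.8 0 0 0 0; 0.88 0 0 0 0; 0.95 0 0 0 0; 0.95 0 0 0 0; 0.95 0 0 0 0; 0.95 -1.5 0 0 0; 0.95 -4 0 0 0; 0.95 -8 0 0 0; 0.95 -12 0 0 0; 1 -16 0 0 0; 1 -19 0 0 0; 1 -19 0 0 0"}}

```text
time_s: 25.45
eef_pos: [523.4, 65.9, 209.4]
ee_rot: [0.514, 0.489, 0.51, -0.486]
force: [-0.8, -0.7, -1.0]
grip_width: 0.999
```

>>> {"api": "send_rows", "payload": {"rows": "1 0 -1 2 0; 1 0 -2.5 5.5 0; 1 0 -5 10 0; 1 0 -7.5 15 0; 1 0 -10 20 0; 1 0 -12 25 0; 1 0 -13 30 0; 1 0 -13 34 0; 1 0 -13 36 0; 1 0 -13 37 0; 1 0 -13 37 0"}}

```text
time_s: 26.55
eef_pos: [410.1, -310.3, 204.3]
ee_rot: [0.511, 0.488, 0.513, -0.488]
force: [0.3, -0.7, 0.8]
grip_width: 1.001
```

```bash
python3 - <<'E'
from h import *
from rig import capture,nets
p=capture("top");q=capture("side")
g=(0,255,0);r=(0,0,255);sh=[]
for x,y,h in((442.4,280.8,102),(516.8,284.6,102),(448.9,61.7,40),(522,66,40)):
    sh+=[(circ(x,y,10+h,33),g),(circ(x,y,10,33),r)]
for x,y in((451.3,174),(557.8,181.2)):
    sh+=[(rect(x,y,92,98,56,.07),g),(rect(x,y,10,98,56,.07),r)]
overlay(p,sh,(145,155,300,270),5,"pics/f1.png")
overlay(q,[],(200,140,400,360),3,"pics/f2.png")
for t in "jar carton spice".split():
  for im in(p,q):
    print(t,[(np.round(o["location"]),round(o["confidence"],2)) for o in nets.spot_point(im,t)[:2]])
cv2.imwrite("pics/f3.png",p["pixels"][:,:,::-1])
E
```

```text
jar [(array([ 590., -122.,   -2.]), 0.74)]
jar [(array([ 588., -125.,   -1.]), 0.57), (array([443., 280.,   8.]), 0.33)]
carton [(array([ 573., -290.,   -2.]), 0.71)]
carton [(array([ 575., -295.,    4.]), 0.85)]
spice [(array([696., -79.,  -2.]), 0.57)]
spice [(array([696., -77.,  -3.]), 0.95), (array([452., 175.,   9.]), 0.3)]
```

View pics/f1.png

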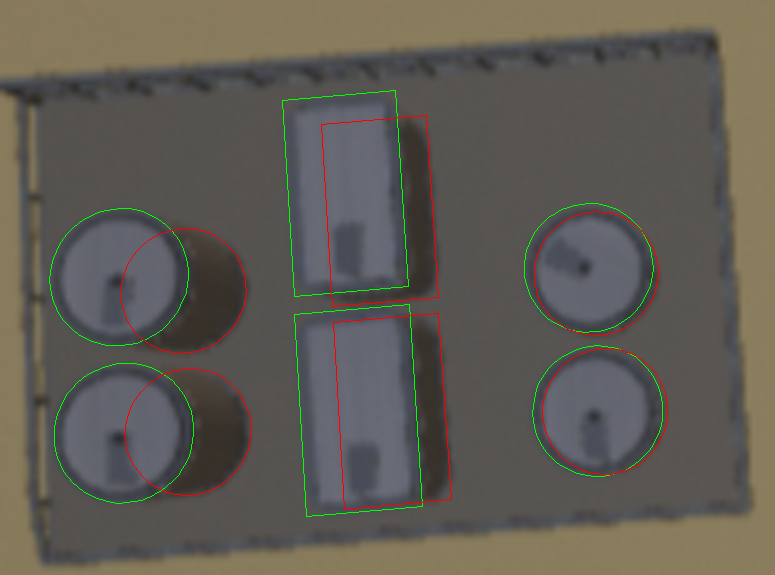

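View pics/f2.png

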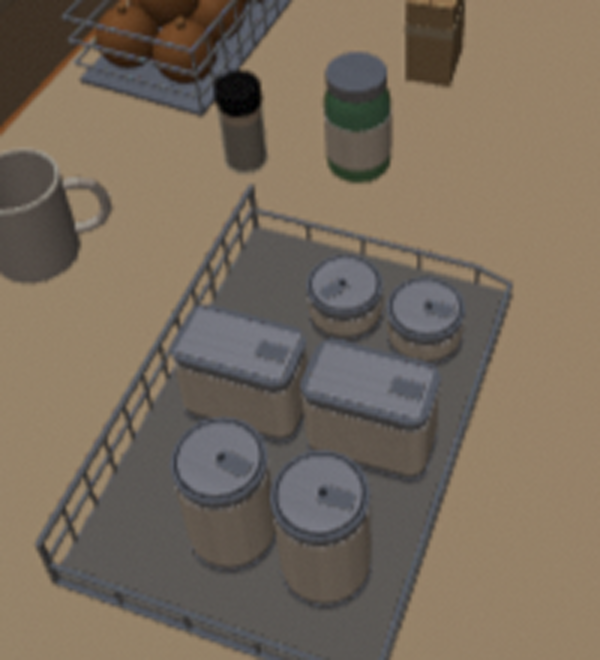

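View pics/f3.png

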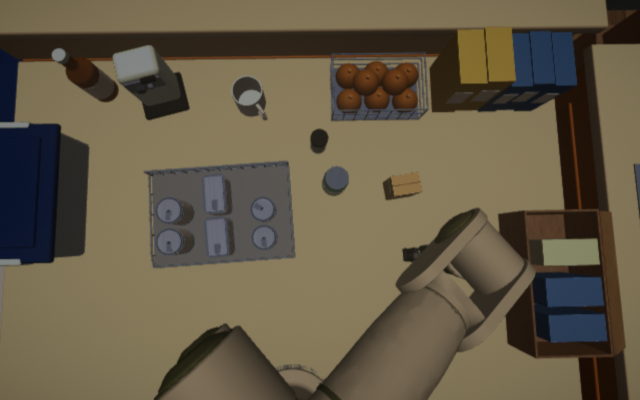

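The final pictures show all three new tins upright behind their twins: soup (169,211) over (170,241), meat (214,195) over (217,237), fish (263,209) over (263,237). Nothing else has moved.

```bash
python3 -c "
from rig import workorder,ctrl
print(workorder.finish_job(), ctrl.sense()['time_s'])"
```

```text
the job is handed in; nothing more can be done
the job is handed in; nothing more can be done
```

I put the new soup, luncheon-meat and fish tins in the wire tray, each behind its old twin on the back-rail side. I lowered each one until the wrist force showed contact, then released it. I handed the job in after about 27 s.

- **Placement:** the last top and side pictures show all three new tins upright and in line with their twins. I measured gaps of about 8–10 mm, and the meat tin is turned like its twin to within about 1–2° by eye.
- **Left alone:** the overlaid outlines show the old tins where they were. The jar, carton and spice jar read within about 7 mm of their first readings, which I put down to the trained networks' error; the pictures show no movement.
- **Clearance:** the arm finished with the gripper open and above the worktop, touching nothing.
- **Disagreements:** the networks mislabelled some tins in the first pictures and hardly detected the new fish tin. I therefore measured the tin positions directly from the images.

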